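# Offer up the port flange to the ventilator

## Task

Swing the white parts cabinet's door, which has an upright post for a handle, open to about a right angle and leave it open, take the rectangular port flange out of the tray on the inside of the door, and hold it level over the raised pad on top of the ventilator, its four holes in line with the four threaded holes below, with a gap of about 15 mm between flange and pad so that the screws can be started. Finish while still holding it there, motionless: do not let it touch the ventilator, do not put it down or let go, and leave the other things on the bench where they are.

Things in the scene. Friction and masses are not known exactly. Their poses are not given: they have to be found in the camera images.
- door (a joint): Hinge of the cabinet door, vertical axis: 0 = shut, grows as it opens (clockwise seen from above), stop at 1.9 rad. Light (about 0.1 N m of friction), no latch; it stays where it is left.
- door_hinge (a point): On the door's hinge axis, 155 mm above the table, at the left front edge of the white cabinet (240 wide, 200 deep, 180 mm high, flat top). Axes turn with the door: +x into the cabinet when shut, -y along the door from hinge to free edge, z up. Door 236 mm wide, 15 mm thick (hinge axis in mid-thickness), top edge 177 mm above the table.
- door_handle (a point): Grip point of the door handle, 155 mm above the table: an upright round steel post of 12 mm diameter with a free top end at 176 mm height, joined to the door by a bracket at 100 mm height. It stands 45 mm (axis) in front of the door's outer face, 210 mm along the door from the hinge axis. Same axes as door_hinge.
- flange_center (a point): Aluminium port flange, 0.15 to 0.3 kg: plate 100 x 76 x 6 mm (x, y, z), four 10 mm through holes at x = +-39, y = +-27 mm; on its middle a block to grip, 24 mm (x) x 36 mm (y), 46 mm high. This point: its centre, 29 mm above the plate's underside, 23 mm below the block's top. Either way round (half a turn) fits. Starts in the door's tray, its x axis roughly along the door.
- tray (a point): Middle of the floor of the steel tray on the inside of the door, 105 mm above the table; the tray swings out with the door, out from under the cabinet's top. Inside 147 mm along the door x 94 mm, rim 14 mm above the floor. Middle 49 mm from the door's inner face, 110 mm along the door from the hinge. Axes as for door_hinge.
- flange_hole_a (a point): Middle of one flange hole, at the plate's underside, x = +39, y = +27 mm on the flange.
- flange_hole_b (a point): Middle of the diagonally opposite flange hole, at the underside, x = -39, y = -27 mm.
- seat (a point): Centre of the top face of the raised aluminium pad (110 x 86 mm, 12 mm high, its x and y) on the ventilator, 112 mm above the table. The ventilator is a fixed brushed steel box 220 x 200 x 100 mm (its x and y), the pad's centre 20 mm from the box's centre towards its +x. The pad has a 22 mm port in the middle and four threaded holes of 6 mm at x = +-39, y = +-27 mm.
- seat_hole_a (a point): Mouth of the threaded hole at x = +39, y = +27 mm on the pad.
- seat_hole_b (a point): Mouth of the threaded hole at x = -39, y = -27 mm on the pad.
- flange: The port flange itself; origin at the centre of its underside, axes as for flange_center.
- ventilator: The ventilator; origin at the centre of the box's underside on the table.
- bowl_mid (a point): Bystander: steel bowl, 100 mm wide, 40 mm high; its middle.
- filter_mid (a point): Bystander: green round breathing filter, 72 mm wide, 70 mm high, standing; its middle.
- jar_mid (a point): Bystander: clear jar with a lid, 56 mm wide, 75 mm high; its middle.
- blank_mid (a point): Bystander: round aluminium blanking flange, 84 mm disc with a 28 mm stub, 35 mm high; its middle.
- driver_shaft (a point): Bystander: screwdriver lying on the bench; a point on its shaft.
- bracket_mid (a point): Bystander: plain aluminium plate without holes, 50 x 90 x 12 mm, flat on the bench; its middle.

How it is judged:
On the way, in this order (a step that is already met when the one before it is completed fails the run):
1. the cabinet door is swung wide open (value of joint door above 1.2 rad), for 0.2 s.
2. the flange is lifted out of the door's tray in the gripper (contact force between the fingers and flange above 1 N and height (world z) of flange_center above 0.16 m), for 0.2 s.
At the end, for the whole second after the job is handed in: The flange is held in the fingers, still (below 20 mm/s and 0.15 rad/s) and level within 5 degrees, its underside 5 to 25 mm above the pad, its holes within 4 mm (horizontally) of the threaded holes, not touching the ventilator; the door stands open by more than 1.1 rad (((horizontal distance between flange_hole_a and seat_hole_a below 0.004 m and horizontal distance between flange_hole_b and seat_hole_b below 0.004 m) or (horizontal distance between flange_hole_a and seat_hole_b below 0.004 m and horizontal distance between flange_hole_b and seat_hole_a below 0.004 m)) and z of flange in the frame of seat between 0.005 and 0.025 m and angle between flange's own z axis and vertical below 0.09 rad and contact force between flange and ventilator below 0.05 N and contact force between the fingers and flange above 1 N and linear speed of flange below 0.02 m/s and angular speed of flange below 0.15 rad/s and value of joint door above 1.1 rad); the arm keeps its last pose, push and grip.
It fails at once if the flange bumps into the ventilator (over 1 N) (contact force between flange and ventilator above 1 N).
It fails at once if a bystander is moved by more than 30 mm (distance of any of bowl_mid, filter_mid, jar_mid, blank_mid, driver_shaft, bracket_mid from where it was at the start of the episode above 0.03 m).
It also fails if it takes over 54 s, if anything falls off the work surface, if the arm or the gripper's body presses on something with over 40 N, if the wrist force passes 120 N, or if a joint passes its speed limit or range.

## Robot

A 6-joint arm with a two-finger parallel gripper is mounted at the origin on the work surface. World frame = base frame: x ahead of the robot, y to its left, z up, the work surface at z = 0. Lengths are in m, angles in rad, forces in N, time in s.
With the tool pointing down it reaches from about 0.4 to 0.825 m from the base axis. Payload 7 kg.
Tool frame: the origin (TCP) lies midway between the tips of the shut fingers; the grasp point (between the pads) lies 19 mm behind it; z points along the fingers, y is the direction in which the jaws open and shut (so a half turn about z gives the same grasp; the last joint's range is limited). The gripper opens to 88 mm and grips with 3 to 60 N. Pads are 19 mm wide; open, the fingers measure 130 mm over their backs; the gripper's body (78 mm by 193 mm) begins 47 mm behind the grasp point.
Start: joints at [1.393, 0.359, 0.012, 0, -1.224, -0.288], TCP at [0.303, 0.603, 0.227] pointing down, gripper open.
Joint ranges: [-3.07, 3.07], [-1.43, 2.12], [-1.02, 1.25], [-3.03, 1.67], [-3.05, -0], [-3.03, 3.03]. Speed limits (rad/s): [2.39, 2.39, 3.01, 3.14, 3.14, 3.14].

## Interface

Orientations are given as [roll, pitch, yaw] about the fixed x, y, z axes, in that order (R = Rz(yaw) Ry(pitch) Rx(roll)).
In Python, from workcell import ctrl gives the robot as it stands.
- The arm moves only by the tool servo_tool, never from a script. Its argument "steps" is a list of rows, each a list of 3 entries, a list of its own where there are three numbers: the shift along the tool's x, y, z in m, then the turn about the tool's z in degrees, then the finger opening in m, from 0 to 0.0876. In form: [[[dx, dy, dz], spin, gripper], ...]. A call has 1 to 20 rows; each row shifts and turns the commanded pose from where the row before left it, along the tool's axes as they then stand; what a row does not reach is not made up. A row lasts 1/10 s, in which the tool goes at most 50 mm and 8.59 degrees, less where a joint would pass 70% of its speed; a pose out of reach is approached as far as the arm can. A call is refused whole if a number of a shift passes 0.05 or a number of a turn 8.59, either way. A call with a gripper value outside its range is refused whole. The fingers move at their own pace and stop on an object; the grip force is fixed at half the most. Time passes only in rows, so rows that do not move let the fingers close. It gives the time, the measured TCP pose, the force and the opening at its end, in the units of the state.
- ctrl.get_state(): the state, without advancing time (a new reading comes with each control period).
- ctrl.snapshot(name): name is "scene" or "side" or "wrist"; returns the picture (384x512x3 uint8, red, green, blue); there is no depth.
- ctrl.camera_info(name): a dict with "camera_matrix" (3x3 intrinsics, pixels), "T" (4x4, takes a point from camera to world coordinates). Camera axes: x right, y down, z forward; pixel columns grow to the right and rows downward; lengths in m; the calibration is good to about 2 mm. A picture is of the moment at which its call begins: read the wrist's pose just before it. camera_info takes no time and is no camera call; for the wrist camera it gives the pose at the moment of the call.
- ctrl.job_done(): hands the job in, once; it reports no verdict.
The state is a dict: "clock": time; "qpos": joint angles; "qvel": joint speeds; "joint_torque": joint torques, N m; "position": TCP position; "tcp_rot": TCP orientation; "force": force on the tool from outside, world axes, zero at the start; "wrist_torque": the same for the moment, N m; "width": finger opening in m.
Only numpy, scipy, OpenCV 4.12 (cv2) and the standard library are available. Lean on these libraries where they do the work, as an engineer would, in place of code of your own. Each camera call takes 0.05 s, during which the arm holds its last target. There are 200 camera calls.

## Working session

There is one attempt and no reset: what is moved stays moved. The work goes in short steps, Python scripts to look and compute and a tool call to move; the robot and the scene stay as the last step left them, time stands still between calls to the robot, and variables do not carry over. Pictures are saved under pics/ and viewed, about 8 in all and at most 12, crops included, and the job is handed in when it is done.

Besides the shell and the picture viewer there is one more tool, called after ">>>" by a JSON object that holds its "api" and its "payload", one argument or row to a line. servo_tool: Moves the arm, as the interface text tells. Its arguments: {"type":"object","properties":{"steps":{"type":"array"}},"required":["steps"]}

```bash
mkdir -p pics
cat > h.py <<'E'
import numpy as np,cv2
from workcell import ctrl
def snap(n,f):
    ci=ctrl.camera_info(n); im=ctrl.snapshot(n); cv2.imwrite('pics/'+f,cv2.cvtColor(im,cv2.COLOR_RGB2BGR)); np.savez('pics/'+f+'.npz',K=ci['camera_matrix'],T=ci['T']); return im,np.array(ci['camera_matrix']),np.array(ci['T'])
def ray(f,uv,z):
    d=np.load('pics/'+f+'.npz');K,T=d['K'],d['T']
    r=T[:3,:3]@np.linalg.solve(K,[uv[0],uv[1],1.]);o=T[:3,3];return o+r*(z-o[2])/r[2]
def proj(f,p):
    d=np.load('pics/'+f+'.npz');K,T=d['K'],d['T'];c=K@(T[:3,:3].T@(np.array(p)-T[:3,3]));return c[:2]/c[2]
E
python3 - <<'E'
from h import *
for n in('scene','side'):
    im,K,T=snap(n,n+'1.png');print(n,T.round(3),K[0])
a=[cv2.imread(f'pics/{n}1.png') for n in('scene','side')]
s=ctrl.get_state();print({k:np.round(v,3) for k,v in s.items()})
E
```

```text
scene [[-0.473  0.569 -0.673  1.389]
 [ 0.881  0.313 -0.355  0.336]
 [ 0.008 -0.76  -0.649  0.9  ]
 [ 0.     0.     0.     1.   ]] [443.67285989   0.         255.83871982]
side [[ 0.993 -0.06   0.102  0.445]
 [-0.118 -0.586  0.802 -1.162]
 [ 0.011 -0.808 -0.589  0.917]
 [ 0.     0.     0.     1.   ]] [417.93815165   0.         256.05375355]
{'clock': np.float64(0.1), 'qpos': array([ 1.393,  0.359,  0.011, -0.   , -1.224, -0.288]), 'qvel': array([ 0.002, -0.003,  0.001,  0.001,  0.   , -0.   ]), 'joint_torque': array([-1.0000e-03, -5.8416e+01,  2.9375e+01,  7.0150e+00,  1.0000e-02,
       -0.0000e+00]), 'position': array([0.303, 0.603, 0.226]), 'tcp_rot': array([ 3.14 , -0.   , -0.466]), 'force': array([ 0.206, -0.477,  0.706]), 'wrist_torque': array([-0.026, -0.01 ,  0.048]), 'width': np.float64(0.088)}
```

View pics/scene1.png

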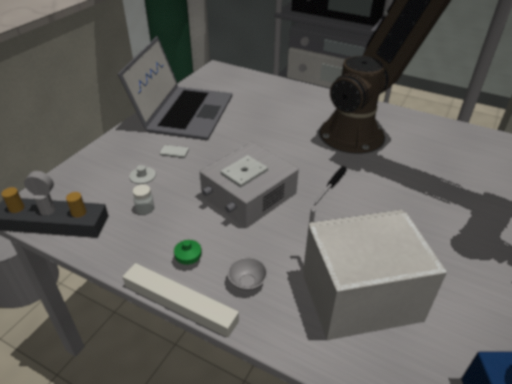

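View pics/side1.png

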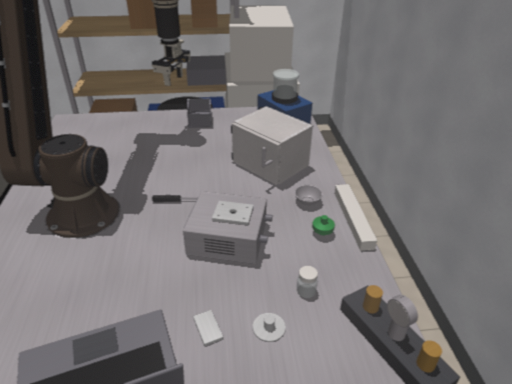

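Run:
```python
import cv2,numpy as np
a=cv2.imread('pics/scene1.png')[195:345,280:460];b=cv2.imread('pics/side1.png')[95:195,220:330];c=cv2.imread('pics/side1.png')[180:270,175:285];d=cv2.imread('pics/scene1.png')[140:230,190:310]
r=lambda x:cv2.resize(x,(400,300),interpolation=cv2.INTER_CUBIC)
cv2.imwrite('pics/c1.png',np.vstack([np.hstack([r(a),r(b)]),np.hstack([r(d),r(c)])]))
```

```text
(no output)
```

View pics/c1.png

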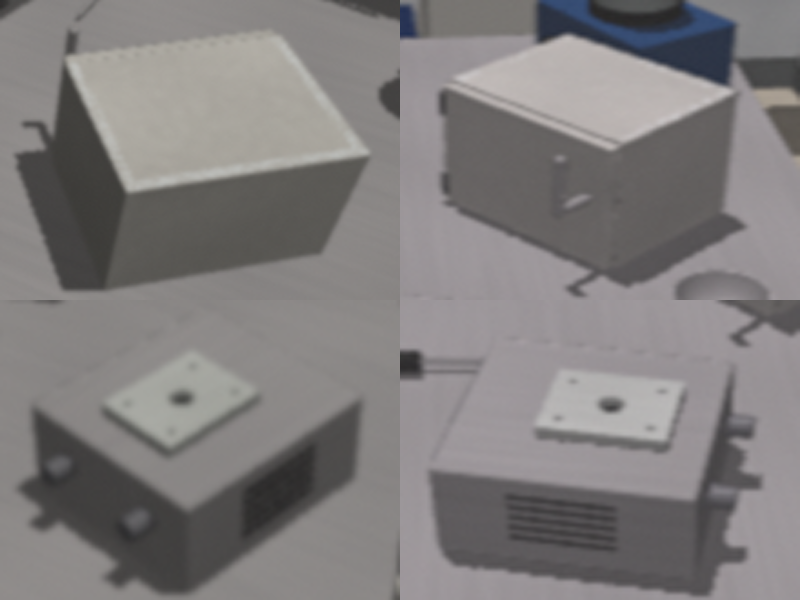

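Run:
```python
from h import *
A=lambda u,v:(280+u/2.222,195+v/2);B=lambda u,v:(220+(u-400)/3.636,95+v/3)
D=lambda u,v:(190+u/3.333,140+(v-300)/3.333);C=lambda u,v:(175+(u-400)/3.636,180+(v-300)/3.333)
for p in[(67,58),(275,33),(368,153),(128,190)]:print('cabA',ray('scene1.png',A(*p),.18).round(4))
for p in[(450,83),(570,37),(735,92),(612,147)]:print('cabB',ray('side1.png',B(*p),.18).round(4))
print('post',ray('side1.png',B(560,158),.176).round(4), ray('side1.png',B(560,213),.10).round(4))
for n,F,P in(('scene1.png',D,[(192,367),(237,393),(171,431),(127,403),(181,398)]),('side1.png',C,[(573,382),(662,392),(653,428),(558,418),(611,405)])):
    for p in P:print('hole',ray(n,F(*p),.112).round(4))
for n,uvs in(('scene1.png',{'bowl':(247,270),'filt':(187,245),'jar':(142,190)}),('side1.png',{'bowl':(309,194),'filt':(323,222),'jar':(308,272),'drv':(155,199),'drvtip':(202,200)})):
    for k,v in uvs.items():print(k,ray(n,v,.03).round(3))
```

```text
cabA [0.6831 0.1069 0.18  ]
cabA [0.5364 0.2866 0.18  ]
cabA [0.6776 0.4086 0.18  ]
cabA [0.8295 0.2277 0.18  ]
cabB [0.5377 0.2732 0.18  ]
cabB [0.6819 0.3956 0.18  ]
cabB [0.8309 0.2203 0.18  ]
cabB [0.6811 0.0965 0.18  ]
post [0.6288 0.0831 0.176 ] [0.6305 0.083  0.1   ]
hole [ 0.4553 -0.1847  0.112 ]
hole [ 0.4698 -0.1316  0.112 ]
hole [ 0.5438 -0.156   0.112 ]
hole [ 0.5285 -0.2087  0.112 ]
hole [ 0.4997 -0.1711  0.112 ]
hole [ 0.4706 -0.14    0.112 ]
hole [ 0.5447 -0.1627  0.112 ]
hole [ 0.5322 -0.213   0.112 ]
hole [ 0.4556 -0.191   0.112 ]
hole [ 0.5004 -0.1771  0.112 ]
bowl [ 0.764 -0.016  0.03 ]
filt [ 0.766 -0.196  0.03 ]
jar [ 0.645 -0.445  0.03 ]
bowl [ 0.781 -0.007  0.03 ]
filt [ 0.793 -0.161  0.03 ]
jar [ 0.697 -0.369  0.03 ]
drv [0.242 0.02  0.03 ]
drvtip [ 0.404 -0.003  0.03 ]
```

>>> {"api": "servo_tool", "payload": {
  "steps": [
    [[0.033,0.02,-0.002],0,0.03],
    [[0.033,0.02,-0.002],0,0.03],
    [[0.033,0.02,-0.002],0,0.03],
    [[0.033,0.02,-0.002],0,0.03],
    [[0.033,0.02,-0.002],0,0.03],
    [[0.033,0.02,-0.002],0,0.03],
    [[0.033,0.02,-0.002],0,0.03],
    [[0.033,0.02,-0.002],0,0.03],
    [[0.033,0.02,-0.002],0,0.03],
    [[0.033,0.02,-0.002],0,0.03],
    [[0.033,0.02,-0.002],0,0.03],
    [[0.033,0.02,-0.002],0,0.03],
    [[0.033,0.02,-0.002],0,0.03],
    [[0.033,0.02,-0.002],0,0.03],
    [[0.033,0.02,-0.002],0,0.03],
    [[0.033,0.02,-0.002],0,0.03],
    [[0,0,0],7.8,0.03],
    [[0,0,0],7.8,0.03],
    [[0,0,0],7.8,0.03],
    [[0,0,0],0,0.03]
  ]
}}

```text
clock: 2.1
position: [0.631, 0.0798, 0.258]
tcp_rot: [3.141, 0.0, -0.877]
force: [0.5, -0.1, 0.4]
width: 0.0301
```

Run:
```python
from h import *
s=ctrl.get_state();print(s['position'],s['tcp_rot'],s['qpos'].round(2) if hasattr(s['qpos'],'round') else s['qpos'],s['clock'])
im,K,T=snap('wrist','w1.png');print(T.round(3))
```

```text
[0.63100631 0.07975311 0.25800539] [ 3.14070412e+00  4.44939670e-04 -8.76688352e-01] [ 0.43  0.28 -0.03 -0.   -1.26  0.26] 2.1
[[-0.768 -0.61  -0.192  0.684]
 [-0.64   0.733  0.23   0.017]
 [ 0.001  0.3   -0.954  0.416]
 [ 0.     0.     0.     1.   ]]
```

View pics/w1.png

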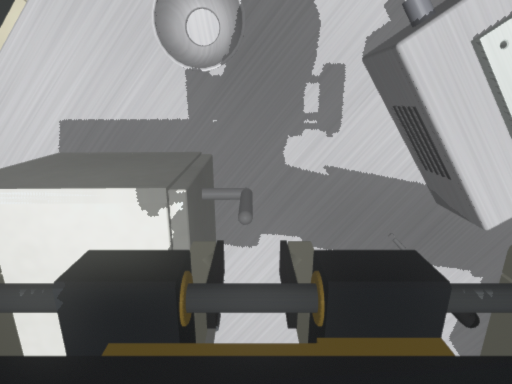

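```bash
python3 - <<'E'
from h import *
print('post',ray('w1.png',(245.5,216),.176),ray('w1.png',(245.5,192),.10))
print('TCP proj',proj('w1.png',[.631,.0798,.258]),proj('w1.png',[.631,.0798,.176]))
for uv in[(205,188),(166,188),(176,154),(211,155)]:print(ray('w1.png',uv,.178).round(4))
E
python3 -c "
import cv2;a=cv2.imread('pics/w1.png')[140:260,120:280];cv2.imwrite('pics/c2.png',cv2.resize(a,(800,600),interpolation=cv2.INTER_CUBIC))"
```

```text
post [0.63048471 0.08764954 0.176     ] [0.63033783 0.08987671 0.1       ]
TCP proj [251.32615635 256.90904895] [251.3072505  208.44128654]
[0.6694 0.0893 0.178 ]
[0.6924 0.1085 0.178 ]
[0.7019 0.0822 0.178 ]
[0.6814 0.0662 0.178 ]
```

View pics/c2.png

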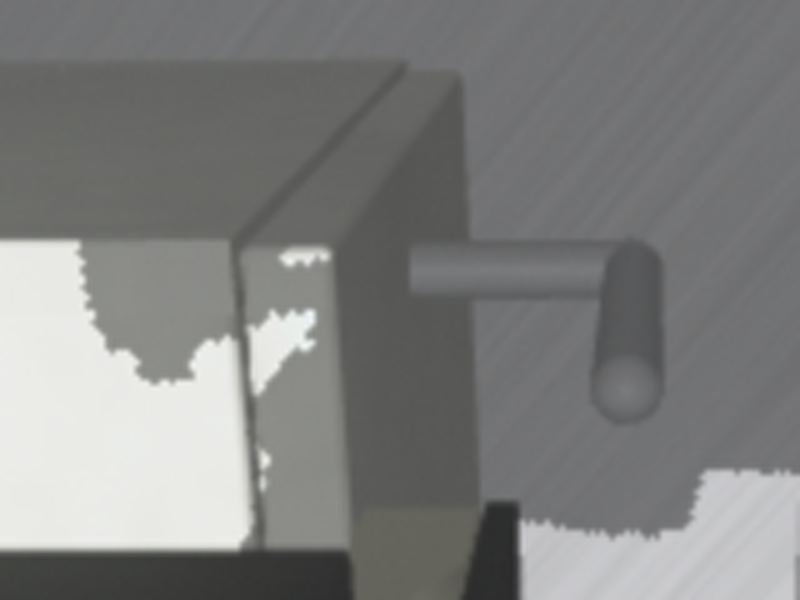

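Run:
```python
from h import *
q=lambda u,v:(120+u/5,140+v/5)
P=ray('w1.png',q(627,390),.176);c1=ray('w1.png',q(332,248),.177);c2=ray('w1.png',q(350,548),.177);c3=ray('w1.png',q(235,240),.18)
print(P,c1,c2,c3)
d=(c1-c2)[:2];print(np.degrees(np.arctan2(d[1],d[0])))
for a in(-49.5,-50.5,-51.5):
    a=np.radians(a);t=np.array([np.cos(a),np.sin(a)]);n=np.array([-t[1],t[0]])
    print(P[:2]-.21*t+.0525*n, c1[:2]-.236*t+.0075*n)
s=ctrl.get_state();y=s['tcp_rot'][2];D=P-s['position'];print('tool d',D[0]*np.cos(y)+D[1]*np.sin(y),D[0]*np.sin(y)-D[1]*np.cos(y))
```

```text
[0.62946571 0.08901247 0.176     ] [0.67962429 0.09981836 0.177     ] [0.64705304 0.13915997 0.177     ] [0.69178436 0.10721554 0.18      ]
-50.37835842430615
[0.53300294 0.28279375] [0.53205759 0.28414503]
[0.53639958 0.28444774] [0.53529701 0.28669235]
[0.53982457 0.2860422 ] [0.5385804  0.28918274]
tool d -0.007977288083317855 -0.0046943661857665785
```

>>> {"api": "servo_tool", "payload": {
  "steps": [
    [[-0.008,-0.005,0],0,0.03],
    [[0,0,0.02],0,0.03],
    [[0,0,0.02],0,0.03],
    [[0,0,0.02],0,0.03],
    [[0,0,0.02],0,0.03],
    [[0,0,0.02],0,0.03],
    [[0,0,0.02],0,0.03],
    [[0,0,0],0,0.03]
  ]
}}

```text
clock: 2.95
position: [0.628, 0.0896, 0.1356]
tcp_rot: [3.137, 0.002, -0.872]
force: [0.3, -0.3, 0.2]
width: 0.0302
```

>>> {"api": "servo_tool", "payload": {
  "steps": [
    [[-0.0054,0.0181,0],5,0.03],
    [[-0.0054,0.0181,0],5,0.03],
    [[-0.0054,0.0181,0],5,0.03],
    [[-0.0054,0.0181,0],5,0.03],
    [[-0.0054,0.0181,0],5,0.03],
    [[-0.0054,0.0181,0],5,0.03],
    [[-0.0054,0.0181,0],5,0.03],
    [[-0.0054,0.0181,0],5,0.03],
    [[-0.0054,0.0181,0],5,0.03],
    [[-0.0054,0.0181,0],5,0.03],
    [[-0.0054,0.0181,0],5,0.03],
    [[-0.0054,0.0181,0],5,0.03],
    [[-0.0054,0.0181,0],5,0.03],
    [[-0.0054,0.0181,0],5,0.03],
    [[0,0,0],0,0.03]
  ]
}}

```text
clock: 4.45
position: [0.3842, 0.1305, 0.14]
tcp_rot: [-3.141, 0.003, -2.094]
force: [1.3, -0.8, 0.7]
width: 0.0299
```

>>> {"api": "servo_tool", "payload": {
  "steps": [
    [[-0.0054,0.0181,0],5,0.03],
    [[-0.0054,0.0181,0],5,0.03],
    [[-0.0054,0.0181,0],5,0.03],
    [[-0.002,0.007,0],2,0.03],
    [[0,0,0],0,0.03],
    [[0,0,0],0,0.03]
  ]
}}

```text
clock: 5.05
position: [0.3465, 0.18, 0.1391]
tcp_rot: [3.142, 0.001, -2.389]
force: [0.1, -0.3, -0.2]
width: 0.0301
```

Run:
```python
from h import *
s=ctrl.get_state();print(s['position'],s['tcp_rot'],np.round(s['qpos'],2))
snap('scene','s2.png');snap('wrist','w2.png')
a=cv2.imread('pics/s2.png');b=cv2.imread('pics/w2.png')
cv2.imwrite('pics/c3.png',np.hstack([cv2.resize(a[80:330,210:460],(400,400)),cv2.resize(b,(400,400))]))
```

```text
[0.34653876 0.18004533 0.13908047] [ 3.14157518e+00  7.98645559e-04 -2.38902938e+00] [ 0.99 -0.05 -0.7   0.   -0.91 -1.81]
```

View pics/c3.png

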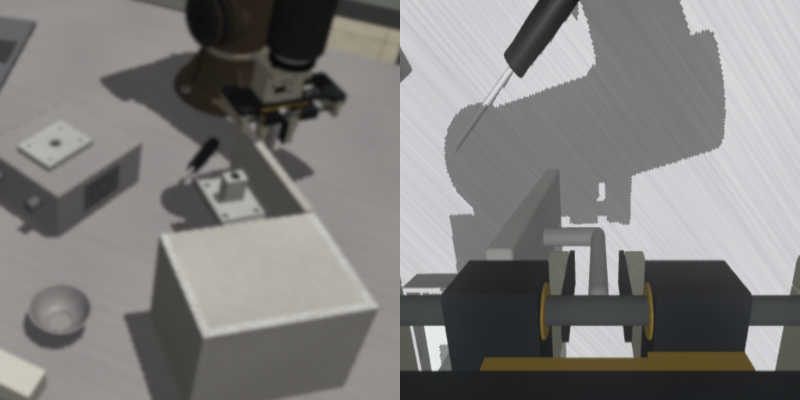

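>>> {"api": "servo_tool", "payload": {
  "steps": [
    [[0,0,-0.022],0,0.03],
    [[0,0,-0.022],0,0.03],
    [[0,0,-0.022],0,0.03],
    [[-0.02,-0.0166,-0.022],0,0.06],
    [[-0.02,-0.0166,-0.022],0,0.06],
    [[-0.02,-0.0166,-0.022],0,0.06],
    [[-0.02,-0.0166,0],0,0.06],
    [[-0.02,-0.0166,0],0,0.06],
    [[0,0,0],-8.3,0.06],
    [[0,0,0],-8.3,0.06],
    [[0,0,0],-8.3,0.06],
    [[0,0,0],-8.3,0.06],
    [[0,0,0],-8.3,0.06],
    [[0,0,0],-8.3,0.06],
    [[0,0,0],-8.3,0.06],
    [[0,0,0],-8.3,0.06],
    [[0,0,0],-8.3,0.06],
    [[0,0,0],-8.3,0.06],
    [[0,0,0],-8.3,0.06],
    [[0,0,0],0,0.06]
  ]
}}

```text
clock: 7.15
position: [0.4762, 0.1865, 0.2705]
tcp_rot: [3.141, -0.0, -0.797]
force: [-0.7, 0.4, -0.2]
width: 0.0601
```

Run:
```python
from h import *
s=ctrl.get_state();print(s['position'],s['tcp_rot'],np.round(s['qpos'],2))
snap('wrist','w3.png')
```

```text
[0.47616939 0.18646546 0.27046464] [ 3.14122877e+00 -1.77145041e-05 -7.96749514e-01] [ 0.76  0.06 -0.27  0.   -1.24  0.02]
```

View pics/w3.png

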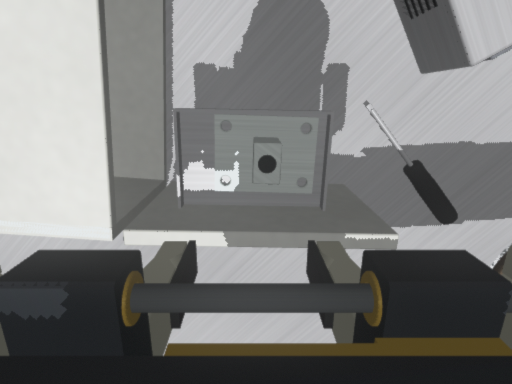

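Run:
```python
from h import *
H=np.array([ray('w3.png',p,.111) for p in[(226,125.5),(306.5,128),(302,182.5),(226,180.5)]])
c=H.mean(0);d=(H[1]-H[0]+H[2]-H[3])[:2];print(H.round(4),c,np.degrees(np.arctan2(d[1],d[0])))
b=ray('w3.png',(267,163.5),.157);print(b)
s=ctrl.get_state();y=s['tcp_rot'][2]
for P in(c,b):
    D=P-s['position'];print('tool d',D[0]*np.cos(y)+D[1]*np.sin(y),D[0]*np.sin(y)-D[1]*np.cos(y))
print(np.degrees(y)-90)
a=cv2.imread('pics/w3.png')[95:215,165:340];cv2.imwrite('pics/c4.png',cv2.resize(a,(800,548),interpolation=cv2.INTER_CUBIC))
```

```text
[[0.5344 0.162  0.111 ]
 [0.4771 0.1092 0.111 ]
 [0.4403 0.1493 0.111 ]
 [0.4971 0.2019 0.111 ]] [0.48724576 0.15559371 0.111     ] -137.27310558909176
[0.48751183 0.1557223  0.157     ]
tool d 0.029980580253747446 0.01350974708510731
tool d 0.030073080125808293 0.013229085646911434
-135.96472118566288
```

View pics/c4.png

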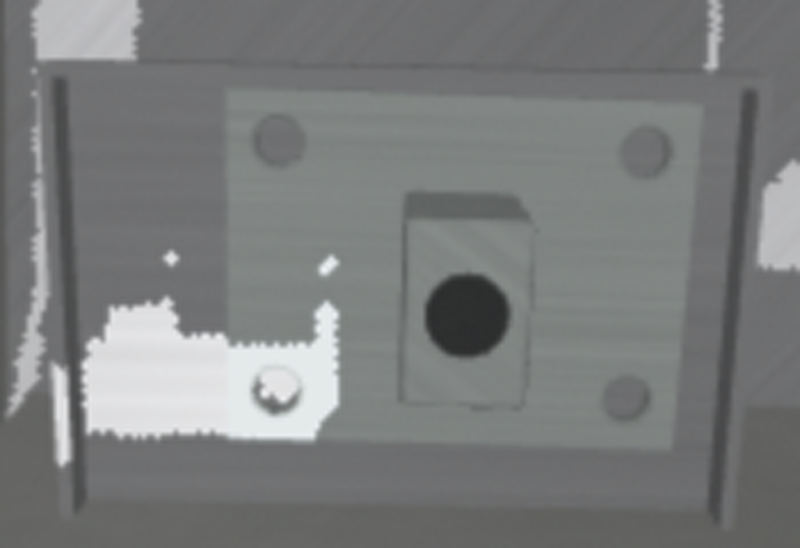

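>>> {"api": "servo_tool", "payload": {
  "steps": [
    [[0.015,0.007,0],1.3,0.06],
    [[0.015,0.0065,0],0,0.06],
    [[0,0,0.025],0,0.06],
    [[0,0,0.025],0,0.06],
    [[0,0,0.025],0,0.06],
    [[0,0,0.025],0,0.06],
    [[0,0,0.02],0,0.06],
    [[0,0,0.015],0,0.06],
    [[0,0,0.0095],0,0.06],
    [[0,0,0],0,0.06],
    [[0,0,0],0,0.0],
    [[0,0,0],0,0.0],
    [[0,0,0],0,0.0],
    [[0,0,0],0,0.0],
    [[0,0,0],0,0.0],
    [[0,0,0],0,0.0]
  ]
}}

```text
clock: 8.8
position: [0.487, 0.1562, 0.1264]
tcp_rot: [-3.141, -0.0, -0.822]
force: [-0.6, -0.2, 1.9]
width: 0.0236
```

>>> {"api": "servo_tool", "payload": {
  "steps": [
    [[0,0,-0.015],0,0.0],
    [[0,0,-0.025],0,0.0],
    [[0,0,-0.025],0,0.0],
    [[0,0,-0.025],0,0.0],
    [[0,0,-0.025],0,0.0],
    [[0.0294,0.0189,0],0,0.0],
    [[0.0294,0.0189,0],0,0.0],
    [[0.0294,0.0189,0],0,0.0],
    [[0.0294,0.0189,0],0,0.0],
    [[0.0294,0.0189,0],0,0.0],
    [[0.0294,0.0189,0],0,0.0],
    [[0.0294,0.0189,0],0,0.0],
    [[0,0,0],7.5,0.0],
    [[0,0,0],7.5,0.0],
    [[0,0,0],7.5,0.0],
    [[0,0,0],7.5,0.0],
    [[0,0,0],7.5,0.0],
    [[0,0,0],7.5,0.0],
    [[0,0,0],7.5,0.0],
    [[0,0,0],7.9,0.0]
  ]
}}

```text
clock: 10.8
position: [0.5295, -0.0847, 0.2404]
tcp_rot: [3.14, -0.0, -1.882]
force: [-0.7, -1.0, -2.2]
width: 0.0241
```

>>> {"api": "servo_tool", "payload": {
  "steps": [
    [[0,0,0],0,0.0],
    [[0,0,0],0,0.0]
  ]
}}

```text
clock: 11.0
position: [0.5297, -0.0847, 0.2406]
tcp_rot: [3.141, -0.0, -1.872]
force: [-1.0, -0.2, -2.3]
width: 0.0237
```

Run:
```python
from h import *
s=ctrl.get_state();print(s['position'],s['tcp_rot'],s['width'],s['clock'],s['force'])
snap('wrist','w4.png')
```

```text
[ 0.52972627 -0.0847305   0.24064458] [ 3.14076545e+00 -1.82934575e-04 -1.87209301e+00] 0.02365300030303527 11.0 [-0.99579851 -0.20803372 -2.31635285]
```

View pics/w4.png

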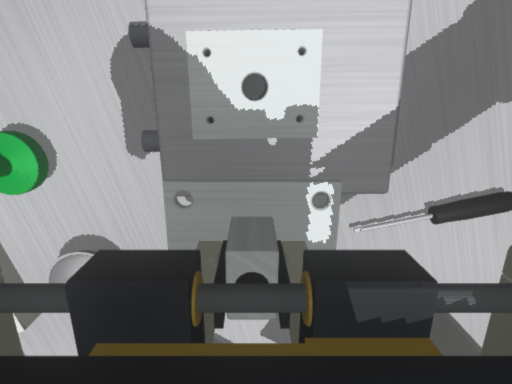

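Run:
```python
from h import *
g=cv2.cvtColor(cv2.imread('pics/w4.png'),cv2.COLOR_BGR2GRAY)
def cen(p,r=8):
    x,y=p;w=g[y-r:y+r+1,x-r:x+r+1].astype(float);t=(w.min()+np.median(w))/2;m=(w<t).astype(np.uint8)
    n,l,st,ce=cv2.connectedComponentsWithStats(m);i=1+np.argmax(st[1:,4]);return ce[i]+[x-r,y-r],st[i,4]
P=[]
for p in[(207,52),(302,51),(299,119),(210,120)]:
    c,a=cen(p);P.append(ray('w4.png',c,.112));print(c,a)
P=np.array(P);ctr=P.mean(0);d=(P[1]-P[0]+P[2]-P[3])[:2];print(P.round(4),ctr,'ang',np.degrees(np.arctan2(d[1],d[0])))
s=ctrl.get_state();y=s['tcp_rot'][2];pos=s['position']
zt=pos[2]-.0214+.006
x=np.array([np.cos(y),np.sin(y)]);Y=np.array([np.sin(y),-np.cos(y)])
F=np.array([ray('w4.png',c,zt)[:2] for c in[(184,199.5),(320.5,200)]])
d=F[1]-F[0];print('flange holes',F,np.linalg.norm(d),np.degrees(np.arctan2(d[1],d[0])))
print('mid in tool',x@(F.mean(0)-pos[:2]),Y@(F.mean(0)-pos[:2]),'tool y',np.degrees(np.arctan2(Y[1],Y[0])))
D=ctr[:2]-pos[:2];print('D tool',x@D,Y@D)
a=np.hstack([cv2.resize(cv2.imread('pics/w4.png')[180:222,160:345],(800,182),interpolation=cv2.INTER_CUBIC)]);b=cv2.resize(cv2.imread('pics/w4.png')[25:145,180:340],(533,400),interpolation=cv2.INTER_CUBIC)
b=cv2.copyMakeBorder(b,0,0,0,267,cv2.BORDER_CONSTANT);cv2.imwrite('pics/c5.png',np.vstack([a,b]))
```

```text
[206.5   52.44] 50
[301.48888889  50.82222222] 45
[298.82352941 118.29411765] 34
[210.15625 119.625  ] 32
[[ 0.53   -0.2091  0.112 ]
 [ 0.4554 -0.1872  0.112 ]
 [ 0.4711 -0.1361  0.112 ]
 [ 0.5449 -0.1578  0.112 ]] [ 0.50034689 -0.1725359   0.112     ] ang 163.62446181397704
flange holes [[ 0.55832641 -0.12276697]
 [ 0.48459222 -0.09955073]] 0.07730280737392728 162.5226590724341
mid in tool 0.02773947052530301 0.00016349329777663908 tool y 162.726723990176
D tool 0.09261728187551696 0.002099071650067147
```

View pics/c5.png

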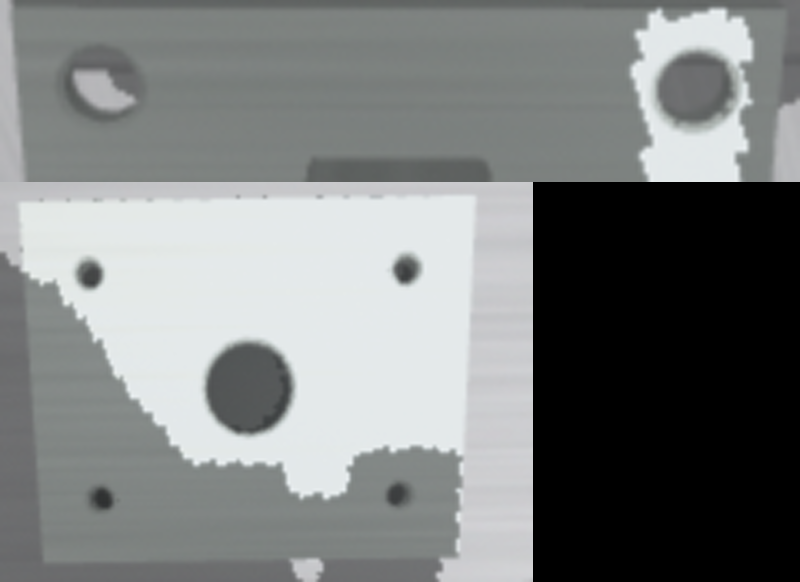

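>>> {"api": "servo_tool", "payload": {
  "steps": [
    [[0.023,0.0005,0],0,0.0],
    [[0.023,0.0005,0],0,0.0],
    [[0.023,0.0005,0],0,0.0],
    [[0.023,0.0005,0],0,0.0],
    [[0,0,0.015],-1.2,0.0],
    [[0,0,0.015],0,0.0],
    [[0,0,0.015],0,0.0],
    [[0,0,0.015],0,0.0],
    [[0,0,0.01],0,0.0],
    [[0,0,0.01],0,0.0],
    [[0,0,0.005],0,0.0],
    [[0,0,0.005],0,0.0],
    [[0,0,0],0,0.0],
    [[0,0,0],0,0.0],
    [[0,0,0],0,0.0]
  ]
}}

```text
clock: 12.55
position: [0.5008, -0.172, 0.1516]
tcp_rot: [-3.141, 0.0, -1.855]
force: [-0.5, -0.3, -1.2]
width: 0.0235
```

Run:
```python
from h import *
s=ctrl.get_state();print(s['position'],s['tcp_rot'],s['width'],s['clock'],s['force'])
for n in('wrist','side','scene'):snap(n,n+'5.png')
a=cv2.resize(cv2.imread('pics/wrist5.png')[150:260,150:360],(800,300),interpolation=cv2.INTER_CUBIC)
b=cv2.resize(cv2.imread('pics/side5.png')[180:255,180:280],(400,300),interpolation=cv2.INTER_CUBIC)
c=cv2.resize(cv2.imread('pics/scene5.png')[130:205,200:300],(400,300),interpolation=cv2.INTER_CUBIC)
cv2.imwrite('pics/c6.png',np.vstack([a,np.hstack([b,c])]))
```

```text
[ 0.50084153 -0.17195682  0.15156356] [-3.14070888e+00  1.49286177e-04 -1.85488146e+00] 0.023529608862080782 12.55 [-0.47025373 -0.30731454 -1.1550138 ]
```

View pics/c6.png

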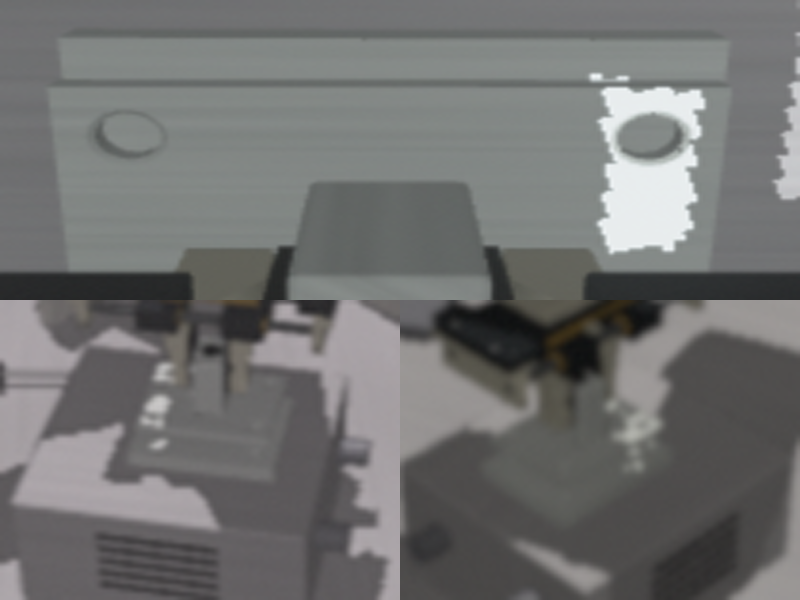

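Run:
```python
from h import *
s=ctrl.get_state();y=s['tcp_rot'][2];pos=s['position'];R=np.array([[np.cos(y),np.sin(y)],[np.sin(y),-np.cos(y)]])
q=lambda u,v:(150+u*210/800,150+v*110/300)
for nm,z,P in(('pad',.112,[(61,39),(728,39)]),('flange top',.1362,[(49,82),(730,83)]),('fl holes',.1362,[(130,132),(650,135)])):
    for p in P:print(nm,(R@(ray('wrist5.png',q(*p),z)[:2]-pos[:2])).round(4))
print(R@(np.array([.50035,-.17254])-pos[:2]))
```

```text
pad [ 0.0433 -0.0539]
pad [0.0433 0.0553]
flange top [ 0.0391 -0.0498]
flange top [0.0389 0.0495]
fl holes [ 0.0284 -0.0387]
fl holes [0.0278 0.0386]
[0.00069707 0.00015709]
```

>>> {"api": "servo_tool", "payload": {
  "steps": [
    [[0,0.0005,0.0015],0,0.0],
    [[0,0,0.0015],0,0.0],
    [[0,0,0],0,0.0],
    [[0,0,0],0,0.0],
    [[0,0,0],0,0.0],
    [[0,0,0],0,0.0],
    [[0,0,0],0,0.0]
  ]
}}

```text
clock: 13.4
position: [0.5, -0.1718, 0.1481]
tcp_rot: [-3.142, -0.0, -1.855]
force: [0.9, -0.2, -3.5]
width: 0.024
```

Run:
```python
from h import *
s=ctrl.get_state();print(s['position'],s['tcp_rot'],s['width'],s['clock'],s['force'],np.abs(s['qvel']).max());print(ctrl.job_done())
```

```text
[ 0.50001272 -0.17179441  0.14807414] [-3.14157650e+00 -4.32254994e-06 -1.85512898e+00] 0.024008562481546956 13.4 [ 0.87865792 -0.1680274  -3.51278829] 0.001042718715285134
the job is handed in; nothing more can be done
None
```

I handed the job in at 13.4 s with the door open and the flange held over the ventilator pad, but no verdict was reported.

- **Door:** I hooked the handle post between the fingers and swung the door to about 85° (estimated from the arc driven, and it looked wide open in the picture). I left it there.
- **Flange:** I gripped the block in the tray and lifted the flange out. At the end the fingers stood at 24 mm, the width of the block, so it was still held.
- **Alignment:** The last picture, taken 3 mm higher, showed the flange and pad centres within about 1 mm of each other, with their edges parallel. After that I only lowered the flange 3 mm, with a 0.5 mm sideways shift, and took no further picture.
- **Height and motion:** The gap works out at about 15 mm from the tool height and the grip height. The tool was level and the arm still (joint speeds about 0.001 rad/s).
- **Force:** The measured force was about 3.5 N downward, roughly the flange's weight (readings varied from 1.2 to 3.5 N while it was held). I saw no sign of contact.
- **Disagreement:** The two fixed cameras disagreed by about 6 mm on the pad position, so I relied on the close wrist view, which fell between them.
- **Not checked:** I did not compare the bystanders' positions at the end. Every move was planned to stay clear of them.

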